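# Feel along the carved bamboo stem

## Task

Check the carved bamboo stem on the clay plaque by feel: starting at the white node, run the shut fingertips lightly along the stem to the blue node, touching each node on the way and also the lower stem between one node and the next, and finish with them still resting lightly on the blue node (the program ends while touching it). Touch so gently that the sprung rest under the plaque sinks only a few millimetres, never as much as 10 mm. Do not lift or shift the plaque, and leave the tools and pots around it alone.

Things in the scene. Friction and masses are not known exactly. Their poses are not given: they have to be found in the camera images.
- board: grey carving board 420 x 330 x 12 mm fixed to the table at any yaw; origin at the centre of its underside, z up, x along its long side. A wooden sprung rest, 262 x 138 mm, stands in its middle; spatula, cup and lid lie on the board around it.
- rest (a joint): how far the sprung rest (and the plaque on it) has sunk, m: 0 at the top, 0.016 at its stop. It moves only straight down, needs 1 to 2.5 N of push to begin to sink, then about 0.8 N more per mm, and springs back up.
- plaque: dark brown clay plaque 236 x 112 x 12 mm, about 0.6 kg, lying loose, face up, on the rest between low cleats (2 mm play). Origin at the centre of its underside (52 mm above the table), x along its length, z up. Its face carries a bamboo stem in relief: a tan rib 14 mm wide whose flat top is 5 mm above the face (69 mm above the table), running in straight pieces from node 1 to 2 to 3 to 4 and 17 mm or so beyond each end. The leaves and borders are about 1 mm high.
- node_1: white bamboo node, the first node, at one end of the stem: a low swelling across the stem, 16 mm wide across and about 19 mm long along the stem, with sides sloping at 20 degrees to a flat crest 6 mm long. Part of the plaque. Origin at the middle of its foot, on the plaque face (64 mm above the table); z up, x roughly along the stem; its crest is 7 mm above the origin, 2 mm above the top of the stem.
- node_2: ochre yellow bamboo node, the second node, about 62 mm from node 1: a low swelling across the stem, 16 mm wide across and about 19 mm long along the stem, with sides sloping at 20 degrees to a flat crest 6 mm long. Part of the plaque. Origin at the middle of its foot, on the plaque face (64 mm above the table); z up, x roughly along the stem; its crest is 7 mm above the origin, 2 mm above the top of the stem.
- node_3: ochre yellow bamboo node, the third node, 58 mm from node 2: a low swelling across the stem, 16 mm wide across and about 19 mm long along the stem, with sides sloping at 20 degrees to a flat crest 6 mm long. Part of the plaque. Origin at the middle of its foot, on the plaque face (64 mm above the table); z up, x roughly along the stem; its crest is 7 mm above the origin, 2 mm above the top of the stem.
- node_4: blue bamboo node, the last node, at the other end, about 62 mm from node 3: a low swelling across the stem, 16 mm wide across and about 19 mm long along the stem, with sides sloping at 20 degrees to a flat crest 6 mm long. Part of the plaque. Origin at the middle of its foot, on the plaque face (64 mm above the table); z up, x roughly along the stem; its crest is 7 mm above the origin, 2 mm above the top of the stem.
- stem_12: the straight piece of the tan stem between node 1 and node 2, 14 mm wide. Part of the plaque. Origin at its middle, on the plaque face (64 mm above the table), z up, x along the stem towards node 2; its flat top is 5 mm above the origin, 2 mm lower than the crests of the nodes.
- stem_23: the straight piece of the tan stem between node 2 and node 3, 14 mm wide. Part of the plaque. Origin at its middle, on the plaque face (64 mm above the table), z up, x along the stem towards node 3; its flat top is 5 mm above the origin, 2 mm lower than the crests of the nodes.
- stem_34: the straight piece of the tan stem between node 3 and node 4, 14 mm wide. Part of the plaque. Origin at its middle, on the plaque face (64 mm above the table), z up, x along the stem towards node 4; its flat top is 5 mm above the origin, 2 mm lower than the crests of the nodes.
- clay_cup: small dark clay cup, 60 mm wide, 55 mm tall, on the board; a bystander, origin at its underside
- pot_lid: small brown clay teapot lid with a knob, 64 mm wide, 31 mm tall, on the board; a bystander, origin at its underside
- spatula: modelling spatula about 180 mm long lying on the board; a bystander
- brush: brush about 170 mm long lying on the table; a bystander
- slip_pot: cream plastic pot, 84 mm wide, 85 mm tall, on the table; a bystander, origin at its underside
- spray_bottle: white bottle with black cap, 68 mm wide, 190 mm tall, on the table; a bystander, origin at its underside

How it is judged:
By the outcome, as a careful person would: the job done as asked, in the order asked, and still so for the second after the job is handed in, while the arm keeps its last pose, push and grip.
It also fails if it takes over 40 s, if anything falls off the work surface, if the arm or the gripper's body presses on something with over 40 N, if the wrist force passes 120 N, or if a joint passes its speed limit or range.

## Robot

A 6-joint arm with a two-finger parallel gripper is mounted at the origin on the work surface. World frame = base frame: x ahead of the robot, y to its left, z up, the work surface at z = 0. Lengths are in m, angles in rad, forces in N, time in s.
With the tool pointing down it reaches from about 0.275 to 0.725 m from the base axis. Payload 15.9 kg.
Tool frame: the origin (TCP) lies between the finger pads; the fingertips stand 8 mm ahead of it and the grasp point (between the pads) lies 11 mm behind it; z points along the fingers, y is the line along which they close (so a half turn about z gives the same grasp; the last joint's range is limited). The gripper opens to 85 mm and grips with 20 to 120 N. Pads are 22 mm wide; open, the fingers measure 114 mm over their backs; the gripper's body (76 mm by 85 mm) begins 54 mm behind the grasp point. The pads swing forward as they close: fully open they stand 13 mm farther back than shut.
Start: joints at [1.205, 0.213, -0.034, 1.323, 0, 1.571], TCP at [0.179, 0.467, 0.239] pointing down, gripper open.
Joint ranges: [-2.98, 2.98], [-0.74, 1.72], [-1.14, 1.35], [-2.1, 2.04], [-1.57, 1.44], [-3.14, 3.14]. Speed limits (rad/s): [1.89, 1.89, 2.39, 2.57, 3.14, 3.14].

## Interface

Orientations are given as a rotation vector (axis times angle).
In Python, from workcell import ctrl gives the robot as it stands.
- The arm moves only by the tool step_arm, never from a script. Its argument "commands" is a list of rows, each an object with "translation": the shift along the world's x, y, z in mm, a list of three; "twist": the turn about the world's z in rad; "grip": the opening, from 0 (shut) to 1 (fully open). In form: [{"translation": [tx, ty, tz], "twist": twist, "grip": grip}, ...]. A call has 1 to 10 rows; each row is the pose to reach, as a shift and turn from the pose commanded when the call began; what a row does not reach only later rows make up. A row lasts 1/12 s, in which the tool goes at most 41.7 mm and 7.16 degrees, less where a joint would pass 70% of its speed; a pose out of reach is approached as far as the arm can. A call with a gripper value outside its range is refused whole. The fingers move at their own pace and stop on an object; "grip_force" is the grip in N (left out, the last holds). Time passes only in rows, so rows that repeat a pose let the fingers close. It gives the time, the measured TCP pose, the force, the opening and the grip force at its end, in the units of the state.
- ctrl.observe(): the state, without advancing time (a new reading comes with each control period).
- ctrl.capture(name): name is "scene" or "top"; returns the picture (480x640x3 uint8, red, green, blue); there is no depth.
- ctrl.get_calibration(name): a dict with "mtx" (3x3 intrinsics, pixels), "extrinsics" (4x4, takes a point from camera to world coordinates). Camera axes: x right, y up, looking along -z (the intrinsics and any distortion apply to the point x, -y, -z); pixel columns grow to the right and rows downward; lengths in m; the calibration is good to about 2 mm. A picture is of the moment at which its call begins. get_calibration takes no time and is no camera call.
- ctrl.hand_in(): hands the job in; it is judged then, once.
The state is a dict: "t": time; "joint_positions": joint angles; "joint_vel": joint speeds; "tau": joint torques, N m; "ee_pos": TCP position; "ee_rot": TCP orientation; "ft_force": force on the tool from outside, world axes, zero at the start; "ft_torque": the same for the moment, N m; "finger_gap": opening from 0.0 (shut) to 1.0 (fully open); "grip_force": force on a finger pad.
Only numpy, scipy, OpenCV 4.12 (cv2) and the standard library are available. Lean on these libraries where they do the work, as an engineer would, in place of code of your own. Each camera call takes 0.05 s, during which the arm holds its last target. There are 200 camera calls.

## Working session

There is one attempt and no reset: what is moved stays moved. The work goes in short steps, Python scripts to look and compute and a tool call to move; the robot and the scene stay as the last step left them, time stands still between calls to the robot, and variables do not carry over. Pictures are saved under pics/ and viewed, at most 10 in all, crops included, and the job is handed in when it is done.

Besides the shell and the picture viewer there is one more tool, called after "Request:" in YAML: its name, and indented under it one key for each argument. step_arm: Moves the arm, as the interface text tells. Its arguments: {"type":"object","properties":{"commands":{"type":"array"},"grip_force":{"type":"number"}},"required":["commands"]}

```bash
mkdir -p pics
python3 - <<'E'
from workcell import ctrl
import cv2,numpy as np
for n in("top","scene"):
    cv2.imwrite(f"pics/{n}0.png",ctrl.capture(n)[:,:,::-1])
    c=ctrl.get_calibration(n);print(n,{k:np.round(v,4).tolist() for k,v in c.items()})
s=ctrl.observe();print({k:np.round(v,4).tolist() for k,v in s.items()})
E
```

```text
top {'mtx': [[562.8619, 0.0, 316.6813], [0.0, 562.8619, 233.9265], [0.0, 0.0, 1.0]], 'extrinsics': [[0.0151, 0.9974, -0.0711, 0.463], [-0.9999, 0.0147, -0.0067, -0.009], [-0.0057, 0.0712, 0.9974, 1.7179], [0.0, 0.0, 0.0, 1.0]]}
scene {'mtx': [[498.9235, 0.0, 321.5363], [0.0, 498.9235, 247.6268], [0.0, 0.0, 1.0]], 'extrinsics': [[0.3598, -0.7745, 0.5203, 1.2437], [0.933, 0.3036, -0.1933, -0.2514], [-0.0082, 0.555, 0.8318, 1.1397], [0.0, 0.0, 0.0, 1.0]]}
{'t': 0.1, 'joint_positions': [1.205, 0.2132, -0.035, 1.3235, 0.0, 1.5708], 'joint_vel': [0.0004, -0.0007, 0.0018, -0.0005, -0.0001, 0.0018], 'tau': [-0.0028, -68.7248, 48.7807, 0.0121, -0.0001, -0.0], 'ee_pos': [0.1787, 0.4666, 0.2389], 'ee_rot': [-0.5714, -3.089, 0.0014], 'ft_force': [-1.1329, -0.554, 0.2298], 'ft_torque': [-0.0368, 0.0235, 0.0333], 'grip_force': 0.0, 'finger_gap': 1.0005}
```

View pics/top0.png

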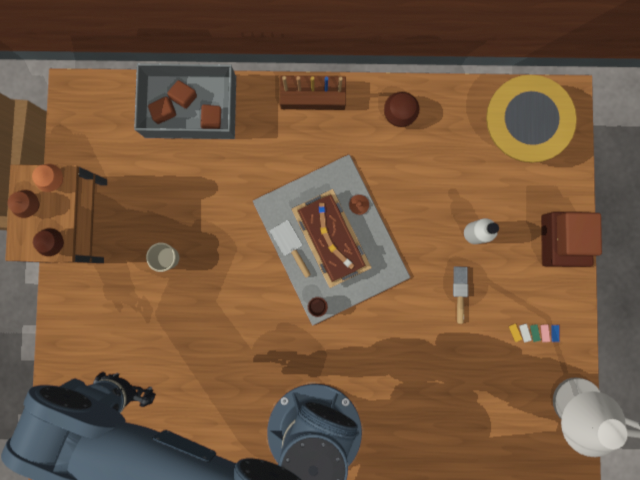

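View pics/scene0.png

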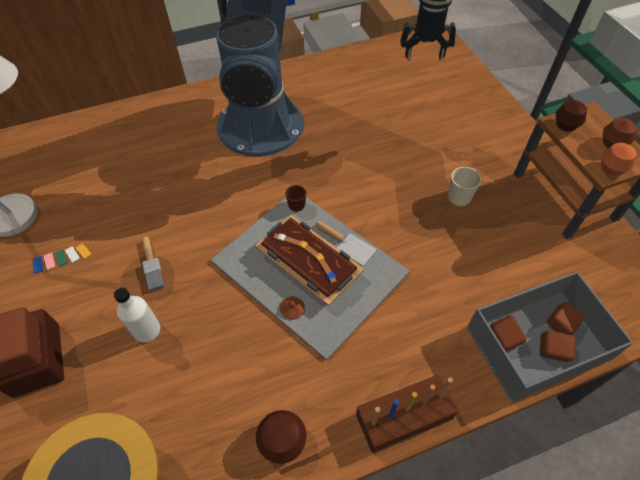

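The top view shows the plaque at about (333,236), with the white node near (347,264) and the blue near (322,210). The ochre nodes lie between them. In the scene view the stem runs from (280,237) white to (331,275) blue. Next I mask the nodes in both views and cast rays.

```bash
cat > h.py <<'E'
import numpy as np,cv2
from workcell import ctrl
def ray(n,uv):
    c=ctrl.get_calibration(n);K=np.array(c["mtx"]);E=np.array(c["extrinsics"])
    d=np.linalg.inv(K)@[uv[0],uv[1],1];d=E[:3,:3]@(d*[1,-1,-1]);return E[:3,3],d/np.linalg.norm(d)
def plane(n,uv,z):
    o,d=ray(n,uv);return o+d*(z-o[2])/d[2]
def pix(n,p):
    c=ctrl.get_calibration(n);K=np.array(c["mtx"]);E=np.array(c["extrinsics"])
    q=E[:3,:3].T@(np.array(p)-E[:3,3]);q=K@(q*[1,-1,-1]);return q[:2]/q[2]
def blobs(n,im,box,h,s,v,z=.070):
    x0,y0,x1,y1=box
    hsv=cv2.cvtColor(im,cv2.COLOR_RGB2HSV)
    m=cv2.inRange(hsv,(h[0],s[0],v[0]),(h[1],s[1],v[1]));k=np.zeros_like(m);k[y0:y1,x0:x1]=m[y0:y1,x0:x1]
    N,l,st,ce=cv2.connectedComponentsWithStats(k)
    return [(int(st[i,4]),ce[i].round(1),plane(n,ce[i],z).round(4)) for i in range(1,N) if st[i,4]>=4]
E
python3 - <<'E'
from h import *
for n,b in(("top",(300,192,372,285)),("scene",(255,215,365,300))):
    im=cv2.imread(f"pics/{n}0.png")[:,:,::-1].copy()
    for nm,h,s,v in(("white",(0,180),(0,70),(150,255)),("ochre",(20,32),(150,255),(150,255)),("blue",(100,130),(120,255),(80,255))):
        for r in blobs(n,im,b,h,s,v):print(n,nm,*r)
a=cv2.imread("pics/top0.png")[190:290,290:380];c=cv2.imread("pics/scene0.png")[210:305,250:370]
a=cv2.resize(a,None,fx=4,fy=4,interpolation=2);c=cv2.resize(c,(480*95*0+ 404,320),interpolation=2)
o=np.zeros((400,764,3),np.uint8);o[:,:360]=a;o[:320,360:]=c;cv2.imwrite("pics/crop.png",o)
E
```

```text
top white 9 [300.3 243.7] [0.5511 0.0496 0.07  ]
top white 4 [311.  250.5] [0.5316 0.018  0.07  ]
top white 39 [347.1 262.5] [ 0.498  -0.0881  0.07  ]
top white 7 [325.7 281. ] [ 0.4432 -0.0263  0.07  ]
top ochre 27 [323.1 230.1] [ 0.5919 -0.0165  0.07  ]
top ochre 30 [331.8 247.8] [ 0.5405 -0.0427  0.07  ]
top blue 29 [321.4 209.1] [ 0.654  -0.0107  0.07  ]
scene white 498 [353.8 247.9] [0.6057 0.0741 0.07  ]
scene white 34 [281.3 236.3] [ 0.5028 -0.0881  0.07  ]
scene blue 36 [330.6 274.9] [ 0.6589 -0.0111  0.07  ]
```

View pics/crop.png

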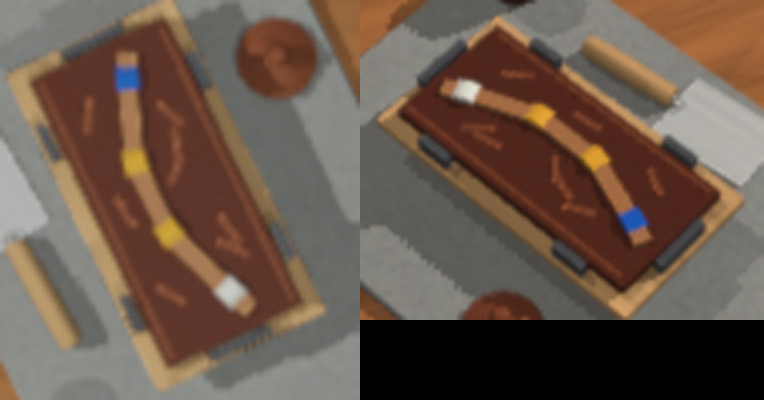

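The crop shows the stem clearly. The node spacings come out at 62.2, 57.7 and 62.4 mm, which match the given sizes. The two views differ by about 5 mm in x, and I'll settle that against the fingertips themselves. Now I move above the white node with the fingers shut and tool x along the stem.

Request:
step_arm:
  commands:
    - {"translation":[321,-555,0],"twist":0.82,"grip":0}
    - {"translation":[321,-555,0],"twist":0.82,"grip":0}
    - {"translation":[321,-555,0],"twist":0.82,"grip":0}
    - {"translation":[321,-555,0],"twist":0.82,"grip":0}
    - {"translation":[321,-555,0],"twist":0.82,"grip":0}
    - {"translation":[321,-555,0],"twist":0.82,"grip":0}
    - {"translation":[321,-555,0],"twist":0.82,"grip":0}
    - {"translation":[321,-555,0],"twist":0.82,"grip":0}
    - {"translation":[321,-555,0],"twist":0.82,"grip":0}
    - {"translation":[321,-555,0],"twist":0.82,"grip":0}
  grip_force: 20

```text
t: 0.93
ee_pos: [0.3694, 0.1381, 0.2394]
ee_rot: [-0.709, 3.06, 0.0]
ft_force: [1.6, 0.9, 0.6]
finger_gap: 0.002
grip_force: 0.0
```

Request:
step_arm:
  commands:
    - {"translation":[131,-226,0],"twist":0,"grip":0}
    - {"translation":[131,-226,0],"twist":0,"grip":0}
    - {"translation":[131,-226,0],"twist":0,"grip":0}
    - {"translation":[131,-226,0],"twist":0,"grip":0}
    - {"translation":[131,-226,0],"twist":0,"grip":0}
    - {"translation":[131,-226,0],"twist":0,"grip":0}
    - {"translation":[131,-226,-50],"twist":0,"grip":0}
    - {"translation":[131,-226,-90],"twist":0,"grip":0}
    - {"translation":[131,-226,-120],"twist":0,"grip":0}
    - {"translation":[131,-226,-120],"twist":0,"grip":0}

```text
t: 1.77
ee_pos: [0.4958, -0.0857, 0.1129]
ee_rot: [0.704, -3.052, -0.006]
ft_force: [-1.9, -0.2, -1.2]
finger_gap: 0.002
grip_force: 0.0
```

Request:
step_arm:
  commands:
    - {"translation":[0,0,0],"twist":0,"grip":0}
    - {"translation":[0,0,0],"twist":0,"grip":0}
    - {"translation":[0,0,0],"twist":0,"grip":0}

```text
t: 2.02
ee_pos: [0.5016, -0.0861, 0.1221]
ee_rot: [-0.707, 3.057, -0.002]
ft_force: [-0.5, 0.4, 0.6]
finger_gap: 0.004
grip_force: 0.0
```

Run:
```python
from h import *
o=np.zeros((400,800,3),np.uint8)
p=np.array(ctrl.observe()["ee_pos"]);tip=p-[0,0,.008];print(tip)
for i,n in enumerate(("top","scene")):
    im=ctrl.capture(n)[:,:,::-1];cv2.imwrite(f"pics/{n}1.png",im)
    u=pix(n,tip);print(n,u,pix(n,[p[0],p[1],.070]))
    x,y=np.round(u).astype(int);a=im[y-50:y+50,x-50:x+50];print(x-50,y-50)
    o[:,400*i:400*i+400]=cv2.resize(a,(400,400),interpolation=cv2.INTER_CUBIC)
cv2.imwrite("pics/hover.png",o)
```

```text
[ 0.50161103 -0.08605604  0.11405058]
top [347.14606514 260.91419909] [346.41804602 261.26605806]
297 211
scene [280.60049455 225.75423135] [281.8849302 235.6929916]
231 176
```

View pics/hover.png

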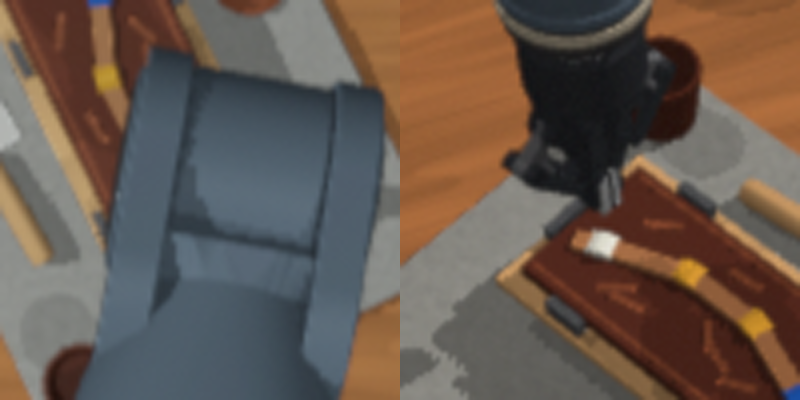

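The top view has the arm over the plaque. In the scene view the shut tips sit at about (282,227), just above the white node at (281.5,236.5), which agrees with the average of the two measurements. I use N1 (.500,-.088), N2 (.543,-.043), N3 (.594,-.0165) and N4 (.656,-.011), and now descend gently.

Request:
step_arm:
  commands:
    - {"translation":[-1,-2,-12],"twist":0,"grip":0}
    - {"translation":[-1,-2,-22],"twist":0,"grip":0}
    - {"translation":[-1,-2,-29],"twist":0,"grip":0}
    - {"translation":[-1,-2,-33],"twist":0,"grip":0}
    - {"translation":[-1,-2,-35],"twist":0,"grip":0}
    - {"translation":[-1,-2,-35],"twist":0,"grip":0}
    - {"translation":[-1,-2,-35],"twist":0,"grip":0}
    - {"translation":[-1,-2,-35],"twist":0,"grip":0}
    - {"translation":[-1,-2,-35],"twist":0,"grip":0}
    - {"translation":[-1,-2,-35],"twist":0,"grip":0}

```text
t: 2.95
ee_pos: [0.4993, -0.0881, 0.0847]
ee_rot: [-0.707, 3.061, -0.0]
ft_force: [-0.4, 0.3, 0.7]
finger_gap: 0.001
grip_force: 0.0
```

```bash
python3 -c "
from h import *
s=ctrl.observe();print(s['t'],np.round(s['ee_pos'],4),np.round(s['ft_force'],2),np.round(s['joint_vel'],3))"
```

```text
2.95 [ 0.4993 -0.0881  0.0847] [-0.39  0.26  0.66] [-0.     0.001 -0.002 -0.002  0.001 -0.001]
```

Request:
step_arm:
  commands:
    - {"translation":[1,0,-2],"twist":0,"grip":0}
    - {"translation":[1,0,-3],"twist":0,"grip":0}
    - {"translation":[1,0,-4],"twist":0,"grip":0}
    - {"translation":[1,0,-5],"twist":0,"grip":0}
    - {"translation":[1,0,-6],"twist":0,"grip":0}
    - {"translation":[1,0,-7],"twist":0,"grip":0}
    - {"translation":[1,0,-7],"twist":0,"grip":0}
    - {"translation":[1,0,-7],"twist":0,"grip":0}
    - {"translation":[1,0,-7],"twist":0,"grip":0}

```text
t: 3.7
ee_pos: [0.5001, -0.088, 0.0775]
ee_rot: [-0.707, 3.061, 0.0]
ft_force: [-1.1, 0.2, 3.1]
finger_gap: 0.002
grip_force: 1.1
```

Request:
step_arm:
  commands:
    - {"translation":[0,0,-1],"twist":0,"grip":0}
    - {"translation":[0,0,-1],"twist":0,"grip":0}
    - {"translation":[0,0,-1],"twist":0,"grip":0}
    - {"translation":[0,0,-1],"twist":0,"grip":0}

```text
t: 4.03
ee_pos: [0.5001, -0.088, 0.0764]
ee_rot: [-0.707, 3.061, -0.0]
ft_force: [-0.8, 0.4, 3.4]
finger_gap: -0.0
grip_force: 1.5
```

Contact at about 2.7 N, with the rest sunk about 2.5 mm. Now I run to the middle of stem_12, 1 mm lower.

Request:
step_arm:
  commands:
    - {"translation":[2.5,2.7,0],"twist":0,"grip":0}
    - {"translation":[5,5.4,0],"twist":0,"grip":0}
    - {"translation":[7.5,8.1,-0.3],"twist":0,"grip":0}
    - {"translation":[10,10.8,-0.6],"twist":0,"grip":0}
    - {"translation":[12.5,13.5,-1],"twist":0,"grip":0}
    - {"translation":[15,16.2,-1.2],"twist":0,"grip":0}
    - {"translation":[17.5,18.9,-1.2],"twist":0,"grip":0}
    - {"translation":[20,21.6,-1.2],"twist":0,"grip":0}
    - {"translation":[21.5,23,-1.2],"twist":0,"grip":0}
    - {"translation":[21.5,23,-1.2],"twist":0,"grip":0}

```text
t: 4.87
ee_pos: [0.522, -0.0645, 0.0752]
ee_rot: [-0.708, 3.06, 0.001]
ft_force: [1.0, 1.4, 2.6]
finger_gap: 0.001
grip_force: 1.2
```

Run:
```python
from h import *
im=ctrl.capture("scene")[:,:,::-1];s=ctrl.observe();print(np.round(s['ee_pos'],4),np.round(s['ft_force'],2),np.round(s['ft_torque'],3))
cv2.imwrite("pics/s2.png",cv2.resize(im[200:300,240:370],(780,600),interpolation=cv2.INTER_CUBIC))
```

```text
[ 0.522  -0.0646  0.0753] [0.88 1.38 2.23] [ 0.331 -0.22  -0.016]
```

View pics/s2.png

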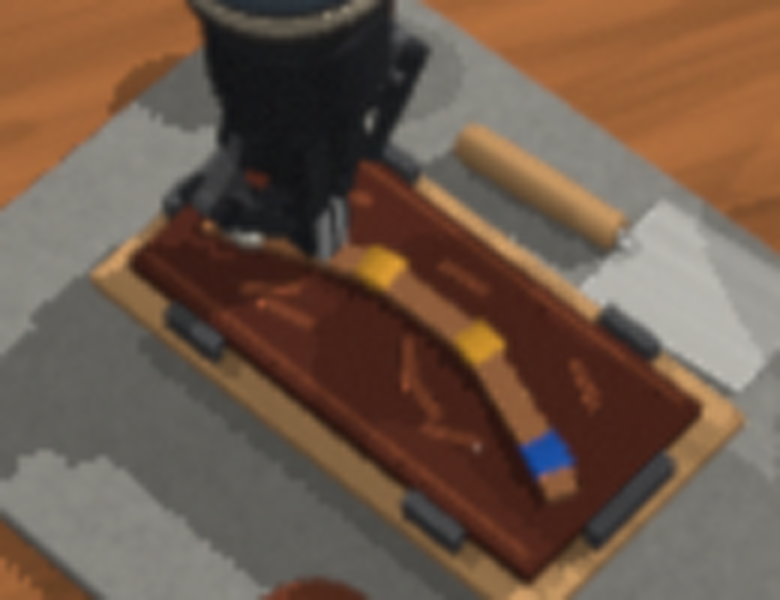

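The tips rest on stem_12 in the picture, at crop (330,250), between white (245,238) and ochre (380,268), with a light push. On to node 2.

Request:
step_arm:
  commands:
    - {"translation":[2.5,2.6,0],"twist":0,"grip":0}
    - {"translation":[5,5.2,0],"twist":0,"grip":0}
    - {"translation":[7.5,7.8,0.3],"twist":0,"grip":0}
    - {"translation":[10,10.4,0.6],"twist":0,"grip":0}
    - {"translation":[12.5,13,1],"twist":0,"grip":0}
    - {"translation":[15,15.6,1],"twist":0,"grip":0}
    - {"translation":[17.5,18.2,1],"twist":0,"grip":0}
    - {"translation":[20,20.8,1],"twist":0,"grip":0}
    - {"translation":[21,22,1],"twist":0,"grip":0}
    - {"translation":[21,22,1],"twist":0,"grip":0}

```text
t: 5.75
ee_pos: [0.5431, -0.0426, 0.0763]
ee_rot: [-0.708, 3.06, 0.0]
ft_force: [1.7, 0.7, 3.5]
finger_gap: -0.001
grip_force: 1.6
```

Request:
step_arm:
  commands:
    - {"translation":[2.5,1.3,0],"twist":0,"grip":0}
    - {"translation":[5.5,2.8,0],"twist":0,"grip":0}
    - {"translation":[8.5,4.3,-0.3],"twist":0,"grip":0}
    - {"translation":[11.5,5.9,-0.6],"twist":0,"grip":0}
    - {"translation":[14.5,7.4,-1],"twist":0,"grip":0}
    - {"translation":[17.5,8.9,-1.2],"twist":0,"grip":0}
    - {"translation":[20.5,10.5,-1.2],"twist":0,"grip":0}
    - {"translation":[23.5,12,-1.2],"twist":0,"grip":0}
    - {"translation":[25.5,13,-1.2],"twist":0,"grip":0}
    - {"translation":[25.5,13,-1.2],"twist":0,"grip":0}

```text
t: 6.58
ee_pos: [0.5686, -0.0297, 0.075]
ee_rot: [-0.708, 3.06, 0.0]
ft_force: [1.3, 0.7, 3.0]
finger_gap: -0.0
grip_force: 1.3
```

Request:
step_arm:
  commands:
    - {"translation":[3,1.5,0],"twist":0,"grip":0}
    - {"translation":[6,3.1,0],"twist":0,"grip":0}
    - {"translation":[9,4.6,0.3],"twist":0,"grip":0}
    - {"translation":[12,6.2,0.6],"twist":0,"grip":0}
    - {"translation":[15,7.7,1],"twist":0,"grip":0}
    - {"translation":[18,9.2,1.2],"twist":0,"grip":0}
    - {"translation":[21,10.8,1.2],"twist":0,"grip":0}
    - {"translation":[24,12.3,1.2],"twist":0,"grip":0}
    - {"translation":[25.7,13.2,1.2],"twist":0,"grip":0}
    - {"translation":[25.7,13.2,1.2],"twist":0,"grip":0}

```text
t: 7.42
ee_pos: [0.5944, -0.0166, 0.0763]
ee_rot: [-0.708, 3.06, 0.0]
ft_force: [0.9, 0.8, 3.0]
finger_gap: -0.001
grip_force: 1.6
```

Request:
step_arm:
  commands:
    - {"translation":[3.5,0.3,0],"twist":0,"grip":0}
    - {"translation":[7,0.6,0],"twist":0,"grip":0}
    - {"translation":[10.5,0.9,-0.3],"twist":0,"grip":0}
    - {"translation":[14,1.3,-0.6],"twist":0,"grip":0}
    - {"translation":[17.5,1.6,-1],"twist":0,"grip":0}
    - {"translation":[21,1.9,-1.2],"twist":0,"grip":0}
    - {"translation":[24.5,2.2,-1.2],"twist":0,"grip":0}
    - {"translation":[28,2.5,-1.2],"twist":0,"grip":0}
    - {"translation":[31,2.8,-1.2],"twist":0,"grip":0}
    - {"translation":[31,2.8,-1.2],"twist":0,"grip":0}

```text
t: 8.25
ee_pos: [0.6255, -0.014, 0.075]
ee_rot: [-0.707, 3.06, -0.0]
ft_force: [2.5, -0.5, 4.2]
finger_gap: -0.001
grip_force: 1.3
```

Run:
```python
from h import *
im=ctrl.capture("scene")[:,:,::-1];s=ctrl.observe();print(np.round(s['ee_pos'],4),np.round(s['ft_force'],2))
cv2.imwrite("pics/s3.png",cv2.resize(im[200:300,240:370],(780,600),interpolation=cv2.INTER_CUBIC))
```

```text
[ 0.6255 -0.0139  0.0751] [2.87 1.06 2.36]
```

View pics/s3.png

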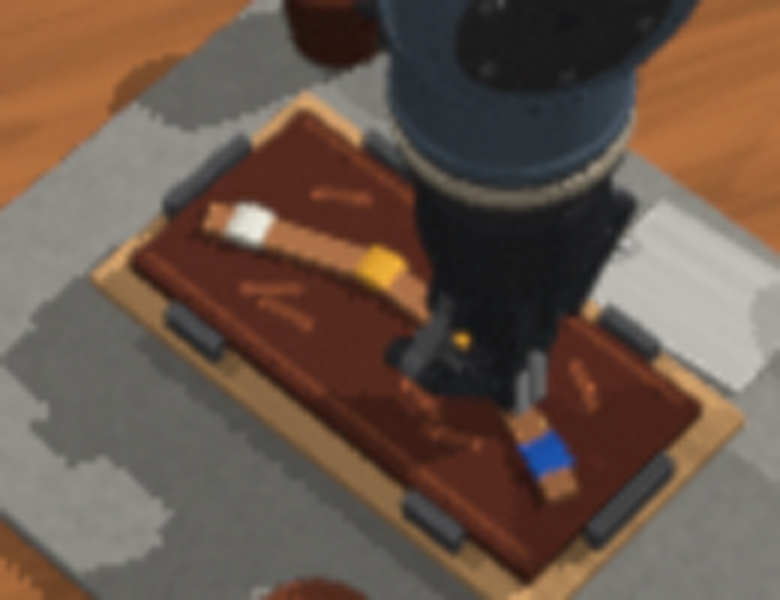

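The tips are on stem_34, with their front edge at about (528,408). Stem and plaque look undisturbed, and the blue node is at (547,455). The last stretch goes to the blue node and holds there.

Request:
step_arm:
  commands:
    - {"translation":[3.5,0.3,0],"twist":0,"grip":0}
    - {"translation":[7,0.6,0],"twist":0,"grip":0}
    - {"translation":[10.5,0.9,0.3],"twist":0,"grip":0}
    - {"translation":[14,1.3,0.6],"twist":0,"grip":0}
    - {"translation":[17.5,1.6,1],"twist":0,"grip":0}
    - {"translation":[21,1.9,1.2],"twist":0,"grip":0}
    - {"translation":[24.5,2.2,1.2],"twist":0,"grip":0}
    - {"translation":[28,2.6,1.2],"twist":0,"grip":0}
    - {"translation":[31,3,1.2],"twist":0,"grip":0}
    - {"translation":[31,3,1.2],"twist":0,"grip":0}

```text
t: 9.13
ee_pos: [0.6566, -0.0109, 0.0762]
ee_rot: [-0.707, 3.06, -0.0]
ft_force: [1.8, 0.5, 3.1]
finger_gap: -0.004
grip_force: 1.6
```

Request:
step_arm:
  commands:
    - {"translation":[0,0,0],"twist":0,"grip":0}
    - {"translation":[0,0,0],"twist":0,"grip":0}
    - {"translation":[0,0,0],"twist":0,"grip":0}
    - {"translation":[0,0,0],"twist":0,"grip":0}

```text
t: 9.47
ee_pos: [0.656, -0.011, 0.0764]
ee_rot: [-0.707, 3.06, -0.0]
ft_force: [3.3, 0.4, 3.5]
finger_gap: -0.004
grip_force: 1.6
```

Run:
```python
from h import *
im=ctrl.capture("scene")[:,:,::-1];s=ctrl.observe();print(np.round(s['ee_pos'],4),np.round(s['ft_force'],2))
cv2.imwrite("pics/s4.png",cv2.resize(im[200:300,240:370],(780,600),interpolation=cv2.INTER_CUBIC))
```

```text
[ 0.6559 -0.011   0.0764] [2.03 0.49 3.54]
```

View pics/s4.png

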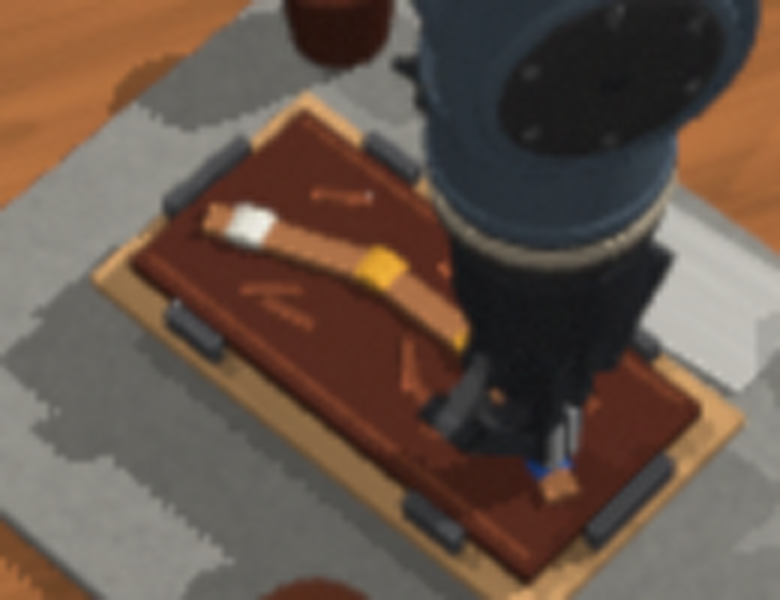

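The tips sit on the blue node, with a sliver of blue visible just ahead at (550,470). The force matches the one measured on the white crest, about 3.5 N. The plaque is in place, so I hand in.

```bash
python3 -c "
from workcell import ctrl
print(ctrl.hand_in())"
```

```text
the job is handed in; nothing more can be done
None
```

The shut fingertips ran along the stem from the white node to the blue node and now rest lightly on it (about 3.5 N); going by fingertip height the rest sank about 3 mm, the pictures show the plaque still in place, and the job was handed in at about 9.5 s.

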